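# Clear the tamper and scrub the slanted canister

## Task

Someone left the wooden tamper in the slanted steel canister: take it out and stand it, thick end down, in the white crock. Then take the long brush from its slanted square holder and scrub the canister with three strokes right down to its bottom, drawing the brush head up at least half way to the mouth between strokes, and put the brush back in its holder, bristles down. Set both tools down gently instead of dropping them, and leave the jar, the squeeze bottle and the bowl undisturbed.

Things in the scene. Friction and masses are not known exactly. Their poses are not given: they have to be found in the camera images.
- tamper: loose wooden vegetable tamper, 200 mm long, round: thick end 44 mm in diameter from z = 0 to 125 mm, a cone to 143 mm, then a handle 30 mm in diameter to 200 mm. Origin at the centre of the thick end's flat face, z along its length to the handle end. Starts in the canister, lying along its lower wall, with the last 70 mm sticking out of the mouth. About 0.3 kg
- brush: loose long white brush, 230 mm long, round and stiff: bristle head 50 mm in diameter from z = 0 to 75 mm, stem 16 mm in diameter to 170 mm, grip 24 mm in diameter to 230 mm. Origin at the centre of the flat tip of the bristle head, z along its length to the grip end. Starts in the holder, bristles down. About 0.2 kg
- canister: round open steel canister, fixed on a slanted stand (foot 170 x 100 mm): 96 mm outside diameter, 90 mm inside, 134 mm long, inner floor at z = 4 mm, mouth at z = 134 mm. Origin at the centre of its outer bottom, 50 mm above the table; z along its axis out of the mouth, 25 degrees from vertical, the mouth leaning to its own -x, roughly to the robot. Brush and tamper do not fit in it together
- canister_mouth (a point): centre of the canister's mouth
- holder: square open steel holder of the brush, fixed on a like slanted stand: 76 mm x 76 mm outside, 70 mm x 70 mm inside, 114 mm long, bottom 3 mm thick. Origin at the centre of its outer bottom (50 mm above the table), z along its axis out of the mouth, 25 degrees from vertical, leaning to its own -x side, roughly towards the robot
- holder_mouth (a point): centre of the holder's mouth
- crock: white ceramic utensil crock, round and upright, open at the top, 130 mm high, outside radius 64 mm at the rim and narrower at the foot, wall and floor about 6 mm thick; loose but heavy (1.6 kg). Origin at the centre of its underside, z up
- jar: bystander: clear jar with a white lid, 56 mm in diameter, 120 mm high, between the work places. Origin at the centre of its underside
- squeeze: bystander: clear bottle with a white cap, 54 mm in diameter, 140 mm high, between the work places. Origin at the centre of its underside
- bowl: bystander: small steel bowl, 110 mm in diameter, 45 mm high, on the robot's side of the work places. Origin at the centre of its underside
There are look-alikes about, which are no part of the job. There is more than one size of the tamper; the job needs the smallest. Of the things shaped like the brush, the white one is meant.

How it is judged (in metres and radians):
On the way, in this order (a step that is already met when the one before it is completed fails the run):
1. the tamper stands thick end down in the crock and is let go (x of tamper in the frame of crock between -0.056 and 0.056 m and y of tamper in the frame of crock between -0.056 and 0.056 m and z of tamper in the frame of crock between 0 and 0.03 m and angle between tamper's own z axis and vertical below 0.6 rad and angle between crock's own z axis and vertical below 0.15 rad and contact force between the fingers and tamper below 0.05 N and linear speed of tamper below 0.05 m/s), for 0.2 s.
2. first stroke: the brush's tip is within 21 mm of the canister's inner floor (x of brush in the frame of canister between -0.033 and 0.033 m and y of brush in the frame of canister between -0.033 and 0.033 m and z of brush in the frame of canister between -0.005 and 0.025 m).
3. the brush's tip is drawn up at least 50 mm from the inner floor (x of brush in the frame of canister between -0.036 and 0.036 m and y of brush in the frame of canister between -0.036 and 0.036 m and z of brush in the frame of canister between 0.054 and 0.15 m).
4. second stroke: the tip is at the bottom again (all of step 2).
5. the tip is drawn up at least 50 mm again (all of step 3).
6. third stroke: the tip is at the bottom again (all of step 4).
At the end, for the whole second after the job is handed in: The tamper stands at rest in the crock, thick end down (that end within 30 mm of the crock's underside), leaning less than 0.6 rad, the crock upright; the brush rests in its holder, bristles down, its tip within 30 mm of the holder's outer bottom; both are released (x of tamper in the frame of crock between -0.056 and 0.056 m and y of tamper in the frame of crock between -0.056 and 0.056 m and z of tamper in the frame of crock between 0 and 0.03 m and angle between tamper's own z axis and vertical below 0.6 rad and angle between crock's own z axis and vertical below 0.15 rad and x of brush in the frame of holder between -0.033 and 0.033 m and y of brush in the frame of holder between -0.033 and 0.033 m and z of brush in the frame of holder between -0.005 and 0.03 m and angle between the z axis of brush and the z axis of holder, either way round below 0.5 rad and linear speed of each of tamper, brush below 0.03 m/s and angular speed of each of tamper, brush below 0.3 rad/s); the robot touches nothing.
It fails at once if a bystander (jar, squeeze bottle or bowl) is moved more than 30 mm or tipped (distance of any of jar, squeeze, bowl from where it was at the start of the episode above 0.03 m or angle between any of jar, squeeze, bowl's own z axis and vertical above 0.4 rad).
It fails at once if the tamper is dropped: it moves faster than 0.8 m/s while not held (contact force between the fingers and tamper below 0.05 N and linear speed of tamper above 0.8 m/s).
It fails at once if the brush is dropped: it moves faster than 0.8 m/s while not held (contact force between the fingers and brush below 0.05 N and linear speed of brush above 0.8 m/s).
It also fails if it takes over 72 s, if anything falls off the work surface, if the arm or the gripper's body presses on something with over 40 N, if the wrist force passes 120 N, or if a joint passes its speed limit or range.

## Robot

A 6-joint arm with a two-finger parallel gripper is mounted at the origin on the work surface. World frame = base frame: x ahead of the robot, y to its left, z up, the work surface at z = 0. Lengths are in mm, angles in rad, forces in N, time in s.
With the tool pointing down it reaches from about 425 to 950 mm from the base axis. Payload 3.5 kg.
Tool frame: the origin (TCP) lies between the finger pads; the fingertips stand 22 mm ahead of it and the grasp point (between the pads) lies 3 mm ahead of it; z points along the fingers, y is the line along which they close (so a half turn about z gives the same grasp; the last joint's range is limited). The gripper opens to 85 mm and grips with 20 to 120 N. Pads are 22 mm wide; open, the fingers measure 114 mm over their backs; the gripper's body (76 mm by 85 mm) begins 54 mm behind the grasp point. The pads swing forward as they close: fully open they stand 13 mm farther back than shut.
Start: joints at [-1.364, 0.286, 1.577, -0, 1.279, -0.15], TCP at [235.785, -632.465, 227.025] pointing down, gripper open.
Joint ranges: [-2.77, 2.77], [-0.9, 2.22], [0.21, 2.48], [-1.53, 4.67], [0.24, 2.81], [-2.84, 2.84]. Speed limits (rad/s): [2.79, 2.79, 3.14, 3.14, 3.14, 3.14].

## Interface

Orientations are given as [roll, pitch, yaw] about the fixed x, y, z axes, in that order (R = Rz(yaw) Ry(pitch) Rx(roll)).
In Python, from station import ctrl gives the robot as it stands. Calls block until the motion is done:
- ctrl.move_to(position, orientation): joint-space move of the TCP to a pose.
- ctrl.servo_line(position, ori=None, feed=150): straight line of the TCP; ori=None keeps the orientation; feed is the mean speed in mm/s.
- ctrl.move_joints(angles): joint-space move.
- ctrl.set_gripper(opening, effort=None): opening from 0.0 (shut) to 1.0 (fully open); effort is the grip in N (None keeps the last); returns when the fingers have stopped.
- ctrl.hold(seconds).
- ctrl.solve_ik(position, orientation): joint angles nearest the present ones, or None.
- ctrl.read_camera(name): name is "side" or "top"; returns a dict with "pixels" (384x512x3 uint8, blue, green, red), "intrinsics" (3x3 intrinsics, pixels), "R" (3x3) and "t" (3): a world point X has camera coordinates R X + t. Camera axes: x right, y down, z forward; pixel columns grow to the right and rows downward; lengths in mm; the calibration is good to about 2 mm. A picture is of the moment at which its call begins. There is no depth.
A pose or a line that the arm cannot do raises ctrl.PlanningError and nothing moves.
- ctrl.job_done(): hands the job in; it is judged then, once.
Trained networks look in the newest picture that a camera, given by its name, has taken for a name from the list of things; names that differ only in an ending like _2 or _b are one class to them, and where a whole thing is asked for, a point or a joint stands for the part that bears it (a point fixed in the world has none). Each returns a list of dicts, best first, with "confidence" (0 to 1); they miss things now and then, are a little off and sometimes report something else, mostly with a low value. They report only what shows in the picture. A call takes as long as a camera call. They do not tell look-alikes from the thing itself.
- ctrl.boxes_of(camera, thing): "bbox" ([left, top, width, height] in pixels, round what is visible of it).
Readings, each from a call of its own:
- ctrl.read_time_s(): time.
- ctrl.read_joints(): joint angles.
- ctrl.read_joint_velocities(): joint speeds.
- ctrl.read_effort(): joint torques, N m.
- ctrl.read_position(): TCP position.
- ctrl.read_orientation(): TCP orientation.
- ctrl.read_ft_force(): force on the tool from outside, world axes, zero at the start.
- ctrl.read_torque(): the same for the moment, N m.
- ctrl.read_width(): opening from 0.0 (shut) to 1.0 (fully open).
- ctrl.read_finger_force(): force on a finger pad.
Only numpy, scipy, OpenCV 4.12 (cv2) and the standard library are available. Lean on these libraries where they do the work, as an engineer would, in place of code of your own. Each camera call takes 0.05 s, during which the arm holds its last target. There are 200 camera calls.

## Working session

There is one attempt and no reset: what is moved stays moved. The work goes in short steps, each a Python script; the robot and the scene stay as the last script left them, time stands still between calls to the robot, and variables do not carry over. Pictures are saved under pics/ and viewed, at most 10 in all, crops included, and the job is handed in when it is done.

```bash
ls; mkdir -p pics; python3 - <<'E'
from station import ctrl
import cv2,numpy as np
for c in("side","top"):
    d=ctrl.read_camera(c); cv2.imwrite(f"pics/{c}0.png",d["pixels"])
    R=np.array(d["R"]);print(c,np.round(-R.T@d["t"]),np.array(d["intrinsics"]).tolist(),np.round(R,3).tolist())
    for t in"tamper brush canister holder crock jar squeeze bowl".split():
        print(t,[(np.round(b["bbox"]).astype(int).tolist(),round(b["confidence"],2)) for b in ctrl.boxes_of(c,t)])
a=[cv2.imread(f"pics/{c}0.png") for c in("side","top")]
print(ctrl.read_time_s())
E
```

```text
pics
side [ 447. 1069.  885.] [[392.84606939294076, 0.0, 251.12027596120603], [0.0, 392.84606939294076, 195.59998990472286], [0.0, 0.0, 1.0]] [[-0.996, -0.088, -0.013], [-0.046, 0.641, -0.766], [0.076, -0.763, -0.642]]
tamper [([226, 186, 28, 28], 0.69), ([188, 264, 33, 110], 0.68), ([298, 210, 27, 82], 0.61)]
brush [([291, 144, 44, 31], 0.85), ([216, 124, 19, 36], 0.67)]
canister [([198, 189, 45, 56], 0.9)]
holder [([193, 142, 38, 44], 0.74)]
crock [([231, 113, 31, 45], 0.72), ([197, 191, 46, 55], 0.52)]
jar [([242, 188, 20, 37], 0.72), ([266, 182, 37, 23], 0.24)]
squeeze [([247, 138, 14, 36], 0.57)]
bowl [([267, 183, 36, 23], 0.85)]
top [ 370.  153. 1763.] [[460.3790222944066, 0.0, 256.4750383338171], [0.0, 460.3790222944066, 191.27077005957173], [0.0, 0.0, 1.0]] [[-0.014, -1.0, -0.002], [-0.995, 0.014, -0.094], [0.094, 0.001, -0.996]]
tamper [([121, 159, 81, 24], 0.9), ([222, 164, 11, 24], 0.52)]
brush [([324, 224, 55, 43], 0.67), ([293, 141, 18, 22], 0.59)]
canister [([216, 151, 29, 37], 0.85)]
holder [([289, 134, 26, 28], 0.75)]
crock [([352, 151, 40, 37], 0.63)]
jar [([254, 182, 13, 14], 0.49)]
squeeze [([214, 150, 28, 28], 0.53)]
bowl [([276, 202, 28, 26], 0.94)]
0.9
```

```bash
python3 - <<'E'
import cv2
s=cv2.imread("pics/side0.png");t=cv2.imread("pics/top0.png")
cv2.imwrite("pics/sidec.png",cv2.resize(s[90:290,150:350],None,fx=3,fy=3,interpolation=cv2.INTER_CUBIC))
cv2.imwrite("pics/topc.png",cv2.resize(t[120:280,200:400],None,fx=3.7,fy=3.7,interpolation=cv2.INTER_CUBIC))
E
```

```text
(no output)
```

View pics/side0.png

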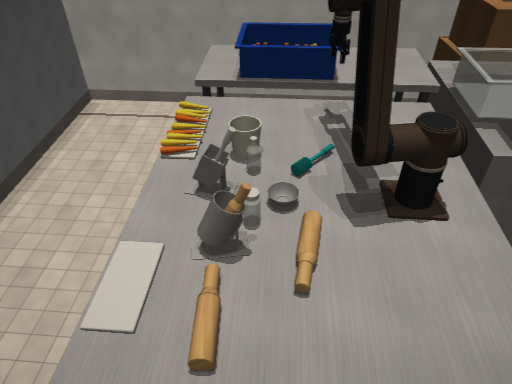

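View pics/top0.png

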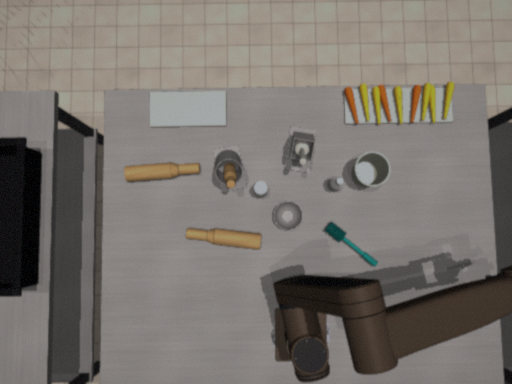

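```bash
sleep 0.5
```

```text
(no output)
```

View pics/sidec.png

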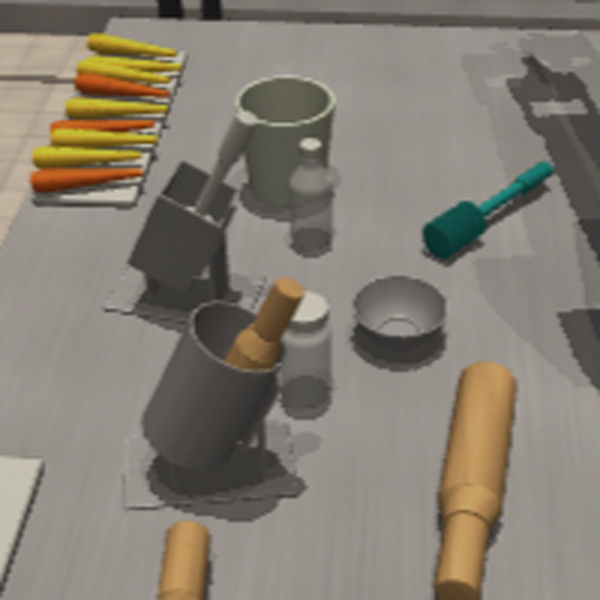

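View pics/topc.png

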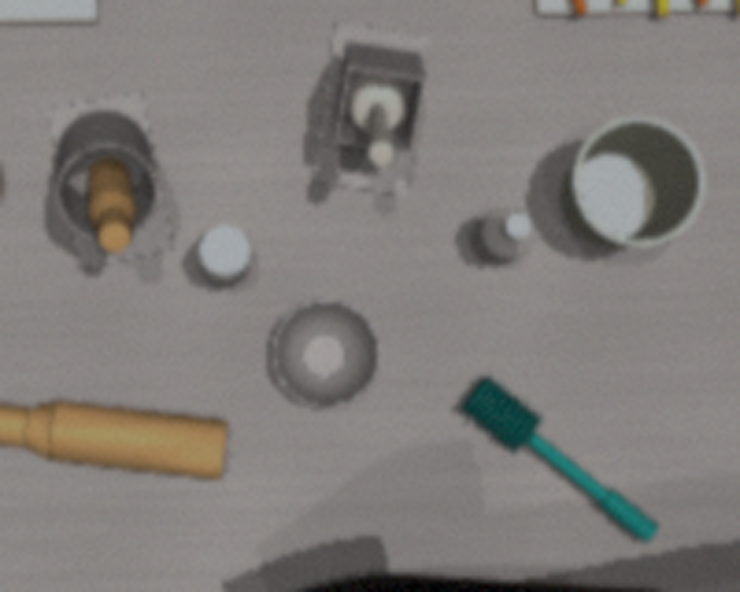

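The candidates, by position in the top picture:
- **Tamper:** the one in the canister at (230,175) is the smallest and the only one sticking out of the canister. The loose ones at (160,171) and (230,238) are larger look-alikes.
- **Brush:** the white one in the holder has its grip end at (303,161). The teal one at (350,243) is a look-alike.
- **Bystanders:** jar (260,188), squeeze bottle (338,182), bowl (287,216).
- **Crock:** (372,170).

The close crops confirm both choices. Next I fit the models to the image edges.

```bash
cat > vis.py <<'E'
import numpy as np, cv2
from scipy.optimize import differential_evolution
class Cam:
    def __init__(s,d):
        s.K=np.array(d["intrinsics"]);s.R=np.array(d["R"]);s.t=np.array(d["t"]);s.img=np.array(d["pixels"])
        s.big=cv2.resize(s.img,None,fx=4,fy=4,interpolation=cv2.INTER_CUBIC)
        e=cv2.Canny(cv2.GaussianBlur(s.big,(0,0),2.5),15,40)
        s.dt=cv2.distanceTransform(255-e,cv2.DIST_L2,5)/4
    def proj(s,P):
        q=(P@s.R.T+s.t)@s.K.T; return q[:,:2]/q[:,2:]
    def plane(s,uv,z):
        r=s.R.T@np.linalg.solve(s.K,[*uv,1]);c=-s.R.T@s.t
        return c+r*(z-c[2])/r[2]
def ray2(c1,p1,c2,p2):
    A=[];b=[];
    for c,p in((c1,p1),(c2,p2)):
        r=c.R.T@np.linalg.solve(c.K,[*p,1]);r/=np.linalg.norm(r);o=-c.R.T@c.t;M=np.eye(3)-np.outer(r,r);A.append(M);b.append(M@o)
    x,res,_,_=np.linalg.lstsq(np.vstack(A),np.hstack(b),rcond=None);return x,np.sqrt(res)
th=np.linspace(0,2*np.pi,49)
circ=lambda r,z:np.c_[r*np.cos(th),r*np.sin(th),0*th+z]
def sq(h,z):
    k=np.linspace(-h,h,13);o=np.ones(13)*h
    return np.c_[np.r_[k,o,-k,-o],np.r_[-o,k,o,-k],np.full(52,z)]
def hull(uv,n=100):
    h=cv2.convexHull(uv.astype(np.float32))[:,0].astype(float);h=np.vstack([h,h[:1]])
    L=np.r_[0,np.cumsum(np.linalg.norm(np.diff(h,axis=0),axis=1))];s=np.linspace(0,L[-1],n)
    return np.c_[np.interp(s,L,h[:,0]),np.interp(s,L,h[:,1])]
def stand(p,local):   # x,y,yaw slanted frame
    x,y,w=p;c,s=np.cos(w),np.sin(w);a=np.radians(25)
    Ry=np.array([[np.cos(a),0,-np.sin(a)],[0,1,0],[np.sin(a),0,np.cos(a)]])
    return local@(np.array([[c,-s,0],[s,c,0],[0,0,1]])@Ry).T+[x,y,50]
def axis(p,local): # end point e(3) at local z=0, direction tilt a,b
    d=np.array([p[3],p[4],1]);d/=np.linalg.norm(d);u=np.cross([0,1,0],d);u/=np.linalg.norm(u)
    return local@np.stack([u,np.cross(d,u),d])+p[:3]
def contours(cam,f,p,hulls,rings):
    return [hull(cam.proj(f(p,h))) for h in hulls]+[cam.proj(f(p,r)) for r in rings]
def fit(cams,f,p0,w,hulls,rings,cap=2.5):
    def cost(p):
        v=[]
        for c in cams:
            uv=np.vstack(contours(c,f,p,hulls,rings))*4+1.5
            v.append(np.minimum(cv2.remap(c.dt,uv[None].astype(np.float32),None,cv2.INTER_LINEAR)[0],cap)**2)
        return np.hstack(v).mean()
    p0=np.array(p0,float);w=np.array(w)
    r=differential_evolution(cost,list(zip(p0-w,p0+w)),seed=1,maxiter=150,popsize=12,tol=1e-6)
    return r.x,r.fun
E
cat > fit0.py <<'E'
from station import ctrl
from vis import *
S,T=[Cam(ctrl.read_camera(c)) for c in("side","top")]
sc=lambda x,y:(150+x/3,90+y/3); tc=lambda x,y:(200+x/3.7,120+y/3.7)
print("tam end",ray2(S,sc(288,289),T,tc(115,234)));print("br end",ray2(S,sc(247,118),T,tc(381,152)))
print("can mouth",T.plane(tc(106,192),171.4),S.plane(sc(238,345),171.4))
print("hold mouth",T.plane(tc(372,112),153.3))
print("jar",T.plane(tc(224,250),120),"sq",T.plane(tc(518,226),140),"bowl",T.plane(tc(323,354),45),"crock",T.plane(tc(638,182),130),S.plane(sc(285,103),130))
cm=T.plane(tc(106,192),171.4);hm=T.plane(tc(372,112),153.3);ck=T.plane(tc(638,182),130)
te=ray2(S,sc(288,289),T,tc(115,234))[0];be=ray2(S,sc(247,118),T,tc(381,152))[0]
out=[]
def go(n,f,p0,w,h,r):
    p,c=fit([S,T],f,p0,w,h,r);print(n,np.round(p,3).tolist(),round(c,3));out.append((f,p,h,r))
H=[np.vstack([circ(48,0),circ(48,134)])];go("can",stand,[cm[0]+56,cm[1],0],[20,20,.5],H,[circ(48,134)])
H=[np.vstack([sq(38,0),sq(38,114)])];go("hold",stand,[hm[0]+48,hm[1],0],[20,20,.5],H,[sq(38,114)])
go("crock",lambda p,l:l+[p[0],p[1],0],ck[:2],[20,20],[circ(64,130)],[circ(58,130)])
go("tam",axis,[*te,-.45,0],[12,12,12,.35,.3],[np.vstack([circ(15,0),circ(15,-50)])],[circ(15,0)])
go("brush",axis,[*be,-.45,0],[12,12,12,.35,.3],[np.vstack([circ(12,0),circ(12,-60)])],[circ(12,0)])
ims=[]
for c,(x,y) in((S,(170,90)),(T,(205,115))):
    im=cv2.resize(c.img,None,fx=4,fy=4,interpolation=cv2.INTER_CUBIC)
    for f,p,h,r in out:
        for k in contours(c,f,p,h,r): cv2.polylines(im,[np.int32(k*4+1.5)],True,(0,255,0),1)
    ims.append(im[y*4:y*4+(600 if c is S else 340),x*4:x*4+(400 if c is S else 800)])
cv2.imwrite("pics/fs.png",ims[0]);cv2.imwrite("pics/ft.png",ims[1])
E
python3 fit0.py
```

```text
tam end (array([544.50834323, 240.0261214 , 218.19482684]), array([0.89343359]))
br end (array([611.01545225,  -1.03438457, 251.68823669]), array([1.28497189]))
can mouth [590.39508355 250.80529488 171.4       ] [588.32252332 267.01843255 171.4       ]
hold mouth [666.49235424  -3.33915868 153.3       ]
jar [539.16015897 139.9994179  120.        ] sq [ 556.23069101 -142.02086681  140.        ] bowl [440.09828501  41.17654673  45.        ] crock [ 598.53756987 -261.14070757  130.        ] [ 597.66554371 -246.73550122  130.        ]
can [647.095, 262.774, 0.231] 1.463
hold [715.904, -14.087, -0.166] 1.912
crock [598.961, -256.41] 0.699
tam [543.054, 242.37, 223.738, -0.439, -0.3] 0.392
brush [612.271, 0.762, 254.563, -0.353, 0.205] 0.859
```

View pics/fs.png

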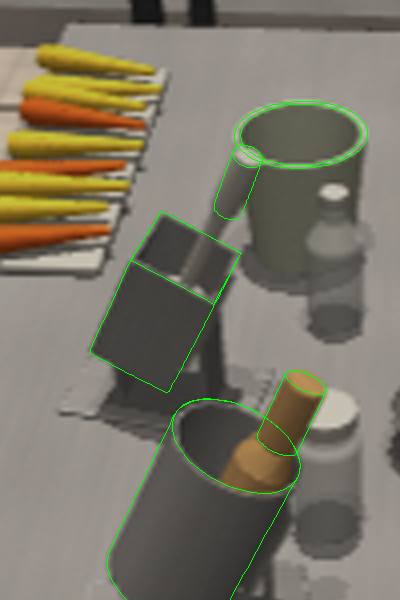

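View pics/ft.png

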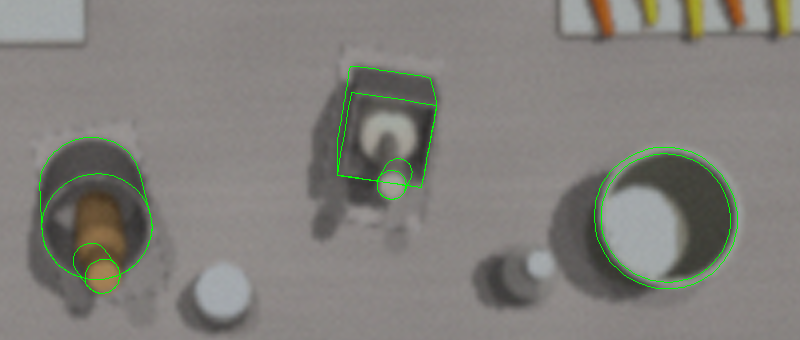

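The fits agree with the given geometry:
- **Tamper:** the handle end predicted from the canister pose is (543,238,225), and the measured one is (543,242,224).
- **Brush:** the predicted grip end is (610,4,257), and the measured one is (612,1,255).

In the overlay views the canister, holder and crock outlines lie on the picture. The tool directions fitted freely are weak, so I take the tool axes parallel to their containers. Next I check IK for axial grasps.

```bash
cat > plan.py <<'E'
import numpy as np
from scipy.spatial.transform import Rotation as Ro
from station import ctrl
a=np.radians(25)
def frame(x,y,w): return Ro.from_euler('zy',[w,-a]).as_matrix(), np.array([x,y,50.])
RC,pC=frame(647.1,262.8,.231); RH,pH=frame(715.9,-14.1,-.166)
CK=np.array([599.,-256.4,0])
def ori(R,inplane=0,flip=0):
    """tool z = -axis; closing line = container's y (or x)"""
    Q=R@np.diag([1,-1,-1.]) ; Q=Q@Ro.from_euler('z',inplane*np.pi/2+flip*np.pi).as_matrix()
    return Ro.from_matrix(Q).as_euler('xyz').tolist()
def up(yaw): return Ro.from_euler('z',yaw).as_matrix()
tamEnd=np.array([543.,240.,224.5]); brEnd=np.array([611.,2.,256.])
tamG=tamEnd-22*RC[:,2]; brG=brEnd-24*RH[:,2]   # TCP at grasp
E
python3 - <<'E'
from plan import *
print(np.round(ctrl.read_orientation(),3))
C,H=RC[:,2],RH[:,2]
for ip in(0,1):
  for fl in(0,1):
    print(ip,fl)
    for n,p,R in[("tam pre",tamG+60*C,RC),("tam",tamG,RC),("tam out",tamG+150*C+8*RC[:,0],RC),("mid",[470,0,400],up(0)),
      ("crock hi",CK+[0,0,184+160],up(-.4)),("crock",CK+[0,0,186],up(-.4)),
      ("br pre",brG+60*H,RH),("br",brG,RH),("br out",brG+135*H,RH),("can hi",pC+C*(206+150),RC),("can",pC+C*(206+14),RC)]:
        j=ctrl.solve_ik(list(map(float,p)),ori(R,ip,fl)); print(n,np.round(p),None if j is None else np.round(j,2))
E
```

```text
[-3.142 -0.     0.357]
0 0
tam pre [527. 240. 259.] [ 0.31 -0.15  2.03 -0.17  0.86  1.73]
tam [552. 240. 205.] [ 0.29 -0.05  2.03 -0.18  0.75  1.74]
tam out [496. 242. 344.] [ 0.33 -0.27  1.97 -0.16  1.03  1.73]
mid [470   0 400] [-0.22 -0.26  1.82 -0.    1.58  1.35]
crock hi [ 599. -256.  344.] [-0.56  0.17  1.5  -0.    1.47  1.41]
crock [ 599. -256.  186.] [-0.56  0.27  1.67 -0.    1.2   1.41]
br pre [596.   2. 289.] [-0.2  -0.16  1.98  0.11  0.9   1.48]
br [621.   2. 234.] [-0.19 -0.06  1.98  0.11  0.79  1.48]
br out [564.   2. 357.] [-0.22 -0.28  1.95  0.11  1.04  1.48]
can hi [497. 263. 373.] [ 0.38 -0.25  1.9  -0.18  1.09  1.77]
can [554. 263. 249.] [ 0.34 -0.06  1.96 -0.19  0.84  1.77]
0 1
tam pre [527. 240. 259.] [ 0.31 -0.15  2.03 -0.17  0.86 -1.41]
tam [552. 240. 205.] [ 0.29 -0.05  2.03 -0.18  0.75 -1.4 ]
tam out [496. 242. 344.] [ 0.33 -0.27  1.97 -0.16  1.03 -1.41]
mid [470   0 400] [-0.22 -0.26  1.82 -0.    1.58 -1.79]
crock hi [ 599. -256.  344.] [-0.56  0.17  1.5   0.    1.47 -1.73]
crock [ 599. -256.  186.] [-0.56  0.27  1.67  0.    1.2  -1.73]
br pre [596.   2. 289.
[... 575 characters left out ...]
[554. 263. 249.] None
1 1
tam pre [527. 240. 259.] [ 0.31 -0.15  2.03 -0.17  0.86  0.16]
tam [552. 240. 205.] [ 0.29 -0.05  2.03 -0.18  0.75  0.17]
tam out [496. 242. 344.] [ 0.33 -0.27  1.97 -0.16  1.03  0.16]
mid [470   0 400] [-0.22 -0.26  1.82 -0.    1.58 -0.22]
crock hi [ 599. -256.  344.] [-0.56  0.17  1.5   0.    1.47 -0.16]
crock [ 599. -256.  186.] [-0.56  0.27  1.67  0.    1.2  -0.16]
br pre [596.   2. 289.] [-0.2  -0.16  1.98  0.11  0.9  -0.09]
br [621.   2. 234.] [-0.19 -0.06  1.98  0.11  0.79 -0.09]
br out [564.   2. 357.] [-0.22 -0.28  1.95  0.11  1.04 -0.09]
can hi [497. 263. 373.] [ 0.38 -0.25  1.9  -0.18  1.09  0.2 ]
can [554. 263. 249.] [ 0.34 -0.06  1.96 -0.19  0.84  0.2 ]
```

```bash
python3 - <<'E'
from plan import *
import cv2
C=RC[:,2]; O=ori(RC)
L=lambda v:list(map(float,v))
ctrl.move_to([470,0,400],ori(up(0)))
ctrl.move_to(L(tamG+60*C),O)
ctrl.set_gripper(0.8)
ctrl.servo_line(L(tamG),feed=80)
print("F",np.round(ctrl.read_ft_force(),2))
ctrl.set_gripper(0.0,70)
print("w",ctrl.read_width(),ctrl.read_finger_force(),np.round(ctrl.read_ft_force(),2),ctrl.read_time_s())
s=ctrl.read_camera("side")["pixels"];t=ctrl.read_camera("top")["pixels"]
a=cv2.resize(s[90:270,150:330],(400,400));b=cv2.resize(t[110:250,180:320],(400,400))
cv2.imwrite("pics/grasp.png",np.hstack([a,b]))
E
```

```text
F [-0.7  -0.54  0.08]
w 0.32869271123191895 68.79916906356812 [-2.57  0.42  4.15] 6.2417
```

View pics/grasp.png

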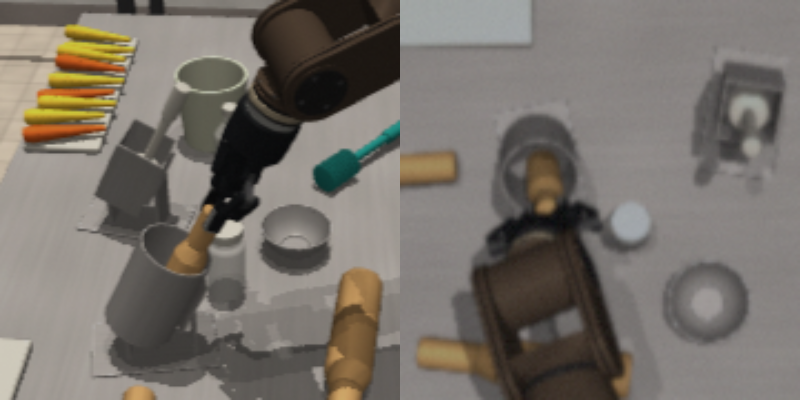

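The picture shows the fingers gripping the handle at side-crop (215,205), and the width of about 28 mm matches the 30 mm handle. Next I extract it and move it over the crock.

```bash
python3 - <<'E'
from plan import *
import cv2
C=RC[:,2]; L=lambda v:list(map(float,v))
ctrl.servo_line(L(tamG+30*C+5*RC[:,0]),feed=60); print(np.round(ctrl.read_ft_force(),1))
ctrl.servo_line(L(tamG+155*C+10*RC[:,0]),feed=120); print(np.round(ctrl.read_ft_force(),1),ctrl.read_width())
ctrl.move_to([470,0,420],ori(up(0)))
ctrl.move_to(L(CK+[0,0,184+150]),ori(up(-.4)))
print(np.round(ctrl.read_ft_force(),1),np.round(ctrl.read_position(),1),ctrl.read_width(),ctrl.read_time_s())
s=ctrl.read_camera("side")["pixels"];t=ctrl.read_camera("top")["pixels"]
a=cv2.resize(s[20:170,180:330],(400,400));b=cv2.resize(t[110:250,290:430],(400,400))
cv2.imwrite("pics/overcrock.png",np.hstack([a,b]))
E
```

```text
[-0.8  0.1 -2.7]
[ 0.2 -0.2 -3.9] 0.3233843074855853
[ 0.1  0.5 -3.4] [ 599.4 -254.9  335. ] 0.32859850950085023 10.3333
```

View pics/overcrock.png

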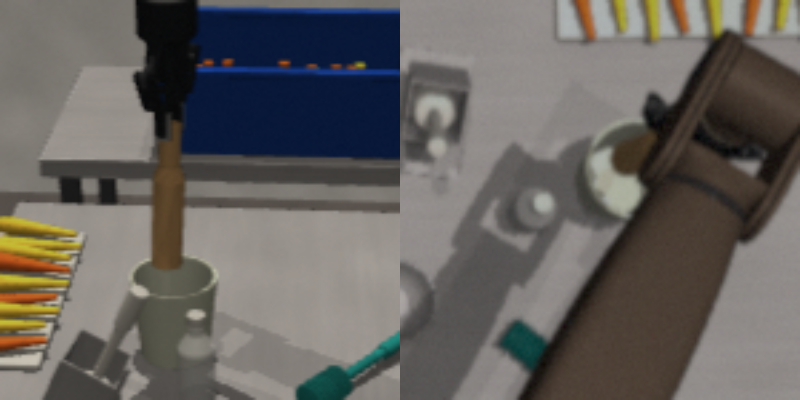

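The tamper hangs nearly upright above the crock, with its bottom at side-crop (168,265) and the mouth at (175,285). I lower it until I feel contact.

```bash
python3 - <<'E'
from plan import *
L=lambda v:list(map(float,v))
ctrl.servo_line(L(CK+[0,0,198]),feed=70)
f0=ctrl.read_ft_force(); print(np.round(f0,1))
z=198
while z>172:
    z-=1.5; ctrl.servo_line(L(CK+[0,0,z]),feed=30)
    f=ctrl.read_ft_force()
    if f[2]-f0[2]>2.5: break
print(z,np.round(f,1),ctrl.read_torque())
w=ctrl.read_width()
for k in(.02,.05,.1,.2,.4): ctrl.set_gripper(min(1,w+k))
ctrl.hold(.3); print(np.round(ctrl.read_ft_force(),1),ctrl.read_finger_force())
ctrl.servo_line(L(CK+[0,0,z+60]),feed=80); ctrl.servo_line(L(CK+[0,0,340]),feed=200)
ctrl.move_to([470,-60,400],ori(up(0))); 
print(ctrl.read_time_s())
from vis import *
S,T=[Cam(ctrl.read_camera(c)) for c in("side","top")]
f=lambda p,l:l+[p[0],p[1],0]
p,c=fit([S,T],f,CK[:2],[12,12],[circ(64,130)],[circ(58,130)]);print(p,c)
cv2.imwrite("pics/placed.png",np.hstack([cv2.resize(S.img[70:190,170:290],(400,400)),cv2.resize(T.img[120:220,270:420],(400,400))]))
E
```

```text
[ 0.6 -0.7 -3.5]
184.5 [-0.7  0.5  0.7] [ 0.00891582  0.01198987 -0.01182857]
[ 0.2  0.4 -0.2] 0.0
18.775
[ 600.49464652 -256.10618517] 1.092148780822754
```

View pics/placed.png

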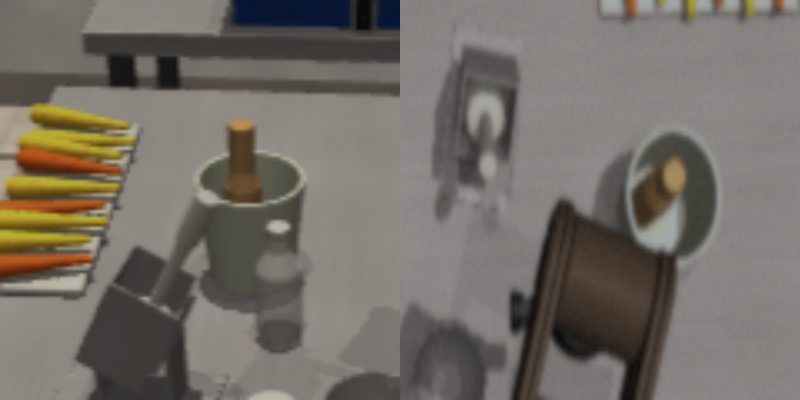

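The tamper stands upright in the crock, with its handle end at side-crop (240,125), and the crock has not moved. Contact came at z=184.5 against the expected 184. Now the brush.

```bash
python3 - <<'E'
from plan import *
H=RH[:,2]; L=lambda v:list(map(float,v))
ctrl.set_gripper(.8)
ctrl.move_to(L(brG+70*H),ori(RH))
ctrl.servo_line(L(brG),feed=80)
print(np.round(ctrl.read_ft_force(),1))
ctrl.set_gripper(0,70)
print(ctrl.read_width(),ctrl.read_finger_force(),np.round(ctrl.read_ft_force(),1),np.round(ctrl.read_torque(),2))
ctrl.servo_line(L(brG+30*H+4*RH[:,0]),feed=60); print(np.round(ctrl.read_ft_force(),1))
ctrl.servo_line(L(brG+135*H+5*RH[:,0]),feed=120); print(np.round(ctrl.read_ft_force(),1),ctrl.read_width())
C=RC[:,2]
ctrl.move_to(L(pC+C*(206+160)),ori(RC))
print(np.round(ctrl.read_position(),1),ctrl.read_time_s())
from vis import *
S,T=[Cam(ctrl.read_camera(c)) for c in("side","top")]
tip=pC+C*160
# bristle head fit in side view + expected
p,c=fit([S,T],axis,[*tip,-.454,-.107],[10,10,10,.15,.15],[np.vstack([circ(25,0),circ(25,75)])],[])
print("expected",np.round(tip,1),"fit",np.round(p,2),c)
im=S.big.copy()
for q,col in((p,(0,255,0)),([*tip,-.454,-.107],(0,0,255))):
    for k in contours(S,axis,q,[np.vstack([circ(25,0),circ(25,75)])],[]):cv2.polylines(im,[np.int32(k*4+1.5)],True,col,1)
cv2.imwrite("pics/br.png",np.hstack([im[480:1000,700:1100],cv2.resize(T.img[120:220,180:257],(400,520))]))
E
```

```text
[-0.8  0.3 -0.9]
0.25428467621715806 68.23352336883545 [-2.6  0.8  3.8] [-0.35  0.37 -0.14]
[ 0.7 -0.3 -1.1]
[-0.7  0.5 -1.2] 0.25707979046840446
[492.7 262.2 381. ] 24.0667
expected [579.5 262.8 195. ] fit [ 5.8201e+02  2.5280e+02  1.9328e+02 -5.2000e-01 -8.0000e-02] 1.1433164
```

View pics/br.png

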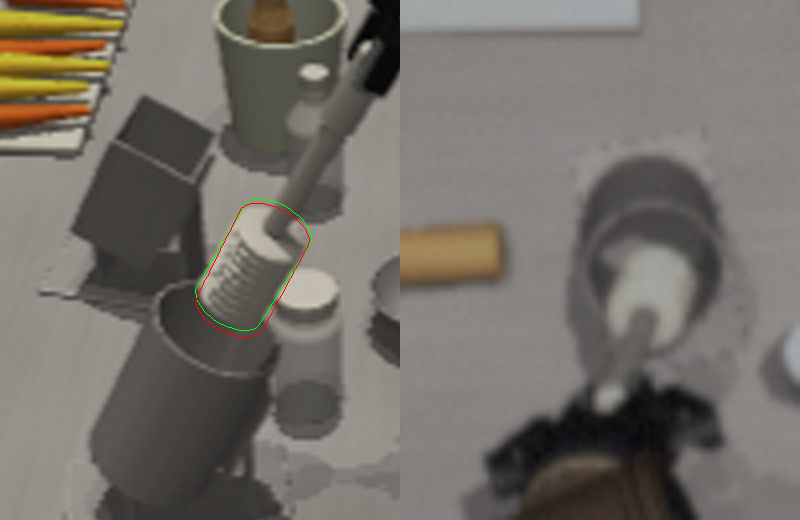

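The brush is gripped axially and its head (side-crop (250,270)) hangs within a few mm of where it should be, lined up with the canister mouth. I make the strokes with force monitoring.

```bash
python3 - <<'E'
from plan import *
C=RC[:,2]; L=lambda v:list(map(float,v)); at=lambda z:L(pC+C*(206+z))
def go(z,feed=90):
    ctrl.servo_line(at(z),feed=feed); f=np.array(ctrl.read_ft_force()); print(z,np.round(f,1)); return f
ctrl.servo_line(at(145),feed=80)
f0=go(120)
for z in(90,60,35):
    if np.linalg.norm(go(z)-f0)>12: raise SystemExit("contact")
zb=None
for z in np.arange(30,1,-2.):
    f=go(z,30)
    if (f-f0)@C>3: break
zb=z; print("bottom",zb)
for k in range(2):
    go(80); go(zb+1.5)
go(80);ctrl.hold(.2);go(zb+1);ctrl.hold(.2)
print(ctrl.read_time_s(),ctrl.read_width())
E
```

```text
120 [ 0.6  0.7 -0.4]
90 [ 0.1  0.2 -0.7]
60 [ 0.1  1.1 -1.2]
35 [ 0.8  1.4 -1.6]
30.0 [ 0.4  0.2 -2.1]
28.0 [-0.5  0.3 -1.4]
26.0 [-0.3  0.5 -1.7]
24.0 [ 0.1 -0.4 -1.2]
22.0 [-0.7  0.5 -0.6]
20.0 [-0.6 -0.1 -2.4]
18.0 [ 0.8  0.1 -0.4]
16.0 [ 0.2 -1.3 -2.1]
14.0 [-0.4  0.7 -1.6]
12.0 [ 0.5 -0.  -1.5]
10.0 [-0.  -0.4 -0.8]
8.0 [ 0.5 -1.  -1.4]
6.0 [ 0.5  0.7 -1.3]
4.0 [-3.8 -1.2  5. ]
bottom 4.0
80 [-0.4  0.  -1.2]
5.5 [-2.5 -1.1  2.1]
80 [-0.1 -0.  -1.3]
5.5 [-2.4 -0.5  2.4]
80 [-0.3  1.1 -1.3]
5.0 [-2.6 -1.6  4.3]
36.1583 0.2527304049538655
```

The floor was felt at z≈4–5 mm, as expected, and the strokes are done. Now I return the brush.

```bash
python3 - <<'E'
from plan import *
C,H=RC[:,2],RH[:,2]; L=lambda v:list(map(float,v))
ctrl.servo_line(L(pC+C*(206+160)),feed=130)
at=lambda s:L(brG+s*H+6*RH[:,0])
ctrl.move_to(at(140),ori(RH)); ctrl.hold(.2)
f0=np.array(ctrl.read_ft_force())
ok=True
for s in list(range(130,10,-10))+[8,6,4,2,0,-1.5,-3,-4.5,-6]:
    ctrl.servo_line(at(s),feed=60 if s>15 else 25)
    f=np.array(ctrl.read_ft_force())-f0
    if f@H>3 or np.linalg.norm(f)>8: break
print("stop",s,np.round(f,1),ctrl.read_time_s(),ctrl.read_width())
from vis import *
for c in("side","top"):
    cam=Cam(ctrl.read_camera(c)); cv2.imwrite(f"pics/back_{c}.png",cam.img)
E
```

```text
stop 0 [-1.7  2.5  4.2] 44.1917 0.2547654728140096
```

The brush touched bottom exactly at its original depth. I lay it against the lower wall, release it and check.

```bash
python3 - <<'E'
from plan import *
H=RH[:,2]; L=lambda v:list(map(float,v))
for o in(5,4,3,2,1,0):
    ctrl.servo_line(L(brG+.5*H+o*RH[:,0]),feed=30)
    f=np.array(ctrl.read_ft_force())
    if abs(f@RH[:,0])>5: break
print(o,np.round(f,1))
w=ctrl.read_width()
for k in(.02,.05,.1,.2,.4,.55): ctrl.set_gripper(min(1,w+k))
ctrl.hold(.2)
p=np.array(ctrl.read_position())
ctrl.servo_line(L(p+70*H),feed=90); ctrl.move_to([430,-100,420],ori(up(0)))
ctrl.hold(.3);print(ctrl.read_time_s(),ctrl.read_finger_force())
from vis import *
S,T=[Cam(ctrl.read_camera(c)) for c in("side","top")]
for c in("side","top"):
  for t in"brush tamper crock jar squeeze bowl".split():
    print(c,t,[(np.round(b["bbox"]).astype(int).tolist(),round(b["confidence"],2)) for b in ctrl.boxes_of(c,t)])
p,c=fit([S,T],axis,[611,2,256,-.46,.07],[12,12,12,.1,.1],[np.vstack([circ(12,0),circ(12,-60)])],[circ(12,0)])
print("brush end",np.round(p,2),c)
for n,cam in(("side",S),("top",T)):
    a=cv2.imread(f"pics/{n}0.png").astype(int); u,v=(232,129) if n=="side" else (303,155)
    print(n,"change near brush",np.abs(a-cam.img.astype(int))[v-8:v+30,u-20:u+12].mean())
E
```

```text
0 [-1.2  0.4  5.2]
49.6 0.0
side brush [([292, 145, 44, 29], 0.75), ([216, 125, 17, 37], 0.59)]
side tamper [([293, 210, 29, 80], 0.88), ([187, 260, 36, 114], 0.87), ([236, 106, 13, 28], 0.66), ([269, 182, 33, 24], 0.55)]
side crock [([230, 116, 32, 41], 0.71), ([216, 125, 21, 35], 0.7)]
side jar [([240, 186, 25, 38], 0.72)]
side squeeze [([247, 139, 10, 37], 0.66)]
side bowl [([266, 182, 37, 24], 0.83)]
top brush [([296, 138, 14, 24], 0.6)]
top tamper [([190, 229, 73, 21], 0.81), ([357, 163, 18, 14], 0.74), ([123, 158, 78, 24], 0.59)]
top crock [([351, 150, 44, 34], 0.83), ([212, 151, 28, 34], 0.42)]
top jar [([254, 181, 15, 16], 0.66), ([293, 139, 15, 26], 0.4)]
top squeeze [([326, 178, 20, 14], 0.53)]
top bowl [([273, 200, 29, 31], 0.9), ([290, 139, 18, 24], 0.3)]
brush end [ 6.1261e+02  3.7900e+00  2.5488e+02 -4.3000e-01  9.0000e-02] 0.7836183309555054
side change near brush 8.093201754385966
top change near brush 4.632127192982456
```

The brush is back where it started: its end is at (613,4,255), against about (612,1,255) before. The tamper is in the crock and the bystanders have not moved.

```bash
python3 -c "
from station import ctrl
print(ctrl.job_done(),ctrl.read_time_s())"
```

```text
the job is handed in; nothing more can be done
the job is handed in; nothing more can be done
```

I handed the job in at about 50 s: by my own checks the tamper stands in the crock, the canister got its three strokes, the brush is back in its holder and the bystanders are undisturbed; no verdict was returned.

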